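Open the honey hatch, bring the dipper jar to the front and hold the turntable

TASK

A customer at the bread counter wants to taste the honey: raise the glass sash in the counter screen fully by its pull bar and leave it up, then turn the turntable until the jar with the wooden dipper in its lid is at the front, squarely facing the sash. Finish while holding: keep the turntable's centre knob gripped so that the turntable stands still, and do not let go. All the jars stay standing in their places on the turntable, and nothing else on the counter is disturbed.

Things in the scene. Friction and masses are not known exactly. Their poses are not given: they have to be found in the camera images.
- sash (a joint): the rising glass sash in the middle of the counter screen, on the customers' side of the turntable: how far it is up, m. 0 = down on the sill, 0.14 = fully up at its stop. It slides straight up, takes about 14 N to lift, and stays by its own friction wherever it is left. Aluminium frame 400 mm wide, 150 mm tall, 18 mm thick, between two posts 320 mm tall; a fixed pane 290 mm tall stands on either side.
- sash_bar (a point): middle of the sash's pull bar: a level steel bar, 10 mm thick and 136 mm long, standing over the sash's top rail on two pins 124 mm apart; its centre line is 32 mm above the rail, so there is free space under and around it. 194 mm above the counter with the sash down, 334 mm when fully up. Axes: y along the bar, x square to the glass, away from the robot towards the customers, z up.
- turntable: the round wooden turntable that carries the jars: 280 mm across, its deck 32 mm above the counter, with a low rim, turning freely and endlessly about its vertical centre (light bearing, it can coast). Origin: on the axis, at the deck's underside, 14 mm above the counter; z up. The axes turn with it; the dipper jar stands on its -x side, 100 mm from the axis.
- knob: the knob on top of the turntable's centre post, fixed to the turntable and turning with it: round, upright, 41 mm across, 44 mm tall. Origin: at the knob's centre, on the axis, 141 mm above the counter. It stands above the jars' lids (102 mm above the counter). x, y turn with the turntable.
- front_place (a point): the front of the turntable, a fixed point: where the middle of the dipper jar must come to be at the front, squarely towards the sash; 100 mm from the axis, 69 mm above the counter. x points from the axis to the sash.
- dipper_jar_mid (a point): centre (half-way up) of the dipper jar: the only one with a wooden dipper handle sticking out of its lid. Glass jar of honey, 56 mm across, 70 mm tall, loose on the deck; the handle leans outwards, to 119 mm above the deck (151 mm above the counter).
- jar1_mid (a point): centre of a plain jar with a flat steel lid, 56 mm across, 70 mm tall, loose on the deck; number 1 counted anticlockwise (seen from above) from the dipper jar, in steps of 60 degrees, 100 mm from the axis
- jar2_mid (a point): centre of a plain jar with a flat steel lid, 56 mm across, 70 mm tall, loose on the deck; number 2 counted anticlockwise (seen from above) from the dipper jar, in steps of 60 degrees, 100 mm from the axis
- jar3_mid (a point): centre of a plain jar with a flat steel lid, 56 mm across, 70 mm tall, loose on the deck; number 3 counted anticlockwise (seen from above) from the dipper jar, in steps of 60 degrees, 100 mm from the axis
- jar4_mid (a point): centre of a plain jar with a flat steel lid, 56 mm across, 70 mm tall, loose on the deck; number 4 counted anticlockwise (seen from above) from the dipper jar, in steps of 60 degrees, 100 mm from the axis
- jar5_mid (a point): centre of a plain jar with a flat steel lid, 56 mm across, 70 mm tall, loose on the deck; number 5 counted anticlockwise (seen from above) from the dipper jar, in steps of 60 degrees, 100 mm from the axis
- stick_cup: bystander, to be left alone: white cup of wooden tasting sticks, 68 mm across, 130 mm tall with the sticks; origin at its underside
- jam_jar: bystander, to be left alone: big jam jar, 72 mm across, 100 mm tall; origin at its underside
- butter_dish: bystander, to be left alone: white covered butter dish, 170 x 105 mm, 83 mm tall; origin at its underside
- plates: bystander, to be left alone: stack of small white plates, 156 mm across, 42 mm tall; origin at its underside
- tongs: bystander, to be left alone: steel serving tongs lying flat, about 220 mm long, 14 mm tall; origin at its underside

How it is judged:
By the outcome, as a careful person would: the job done as asked, in the order asked, and still so for the second after the job is handed in, while the arm keeps its last pose, push and grip.
It also fails if it takes over 72 s, if anything falls off the work surface, if the arm or the gripper's body presses on something with over 40 N, if the wrist force passes 120 N, or if a joint passes its speed limit or range.

ROBOT

A 6-joint arm with a two-finger parallel gripper is mounted at the origin on the work surface. World frame = base frame: x ahead of the robot, y to its left, z up, the work surface at z = 0. Lengths are in mm, angles in rad, forces in N, time in s.
With the tool pointing down it reaches from about 350 to 975 mm from the base axis. Payload 7.1 kg.
Tool frame: the origin (TCP) lies on the mounting face of the last link; the fingertips stand 182 mm ahead of it and the grasp point (between the pads) lies 163 mm ahead of it (ctrl.tcp_to_tips is the distance from the TCP to the fingertips, in mm); z points along the fingers, y is the direction in which the jaws open and shut (so a half turn about z gives the same grasp; the last joint's range is limited). The gripper opens to 88 mm and grips with 3 to 60 N. Pads are 20 mm wide; open, the fingers measure 115 mm over their backs; the gripper's body (75 mm by 178 mm) begins 61 mm behind the grasp point.
Start: joints at [-1.235, 0.423, 1.63, -0, 1.089, -0.019], TCP at [217.144, -586.05, 404.675] pointing down, gripper open.
Joint ranges: [-3, 3], [-0.9, 2.11], [0.09, 2.58], [-1.31, 4.45], [0.11, 2.69], [-2.54, 2.54]. Speed limits (rad/s): [2.39, 2.39, 3.01, 3.14, 3.14, 3.14].

INTERFACE

Orientations are given as a rotation vector (axis times angle).
In Python, from workcell import ctrl gives the robot as it stands. The module is installed in compiled form; this text tells all that it offers.
- The arm moves only by the tool send_rows, never from a script. Its argument "commands" is a list of rows, each an object with "translation": the shift along the world's x, y, z normalised to -1 to 1, where 1 is 0.1 m, a list of three; "twist": the turn, a rotation vector about the world's x, y, z normalised to -1 to 1, where 1 is 0.5 rad, a list of three. A call has exactly 10 rows; each row is the pose to reach, as a shift and turn from the pose commanded when the call began; what a row does not reach only later rows make up. A row lasts 1/10 s, in which the tool goes at most 50 mm and 8.59 degrees, less where a joint would pass 70% of its speed; a pose out of reach is approached as far as the arm can. A call with a number of a shift or a turn outside -1 to 1 is refused whole. A call with a gripper value outside its range is refused whole. "grip" is the closure, from -1 (fully open) to 1 (shut), set as the call begins (left out, the last holds). The fingers move at their own pace and stop on an object; the grip force is fixed at half the most. Time passes only in rows, so rows that repeat a pose let the fingers close, or fill a call up. It gives the time, the measured TCP pose, the force and the opening at its end, in the units of the state.
- ctrl.get_obs(): the state, without advancing time (a new reading comes with each control period).
- ctrl.get_image(name): name is "scene" or "top" or "wrist"; returns a dict with "img" (384x512x3 uint8, red, green, blue), "intrinsics" (3x3 intrinsics, pixels), "cam_to_world" (4x4, takes a point from camera to world coordinates). Camera axes: x right, y down, z forward; pixel columns grow to the right and rows downward; lengths in mm; the calibration is good to about 2 mm. A picture is of the moment at which its call begins. There is no depth.
- ctrl.close_job(): hands the job in, once; it reports no verdict.
The state is a dict: "t": time; "qpos": joint angles; "qvel": joint speeds; "joint_torque": joint torques, N m; "ee_pos": TCP position; "orientation": TCP orientation; "ft_force": force on the tool from outside, world axes, zero at the start; "moment": the same for the moment, N m; "width": finger opening in mm.
Only numpy, scipy, OpenCV 4.12 (cv2) and the standard library are available. Lean on these libraries where they do the work, as an engineer would, in place of code of your own. Each camera call takes 0.05 s, during which the arm holds its last target. There are 200 camera calls.

## Working session

There is one attempt and no reset: what is moved stays moved. The work goes in short steps, Python scripts to look and compute and a tool call to move; the robot and the scene stay as the last step left them, time stands still between calls to the robot, and variables do not carry over. Pictures are saved under pics/ and viewed, about 8 in all and at most 12, crops included, and the job is handed in when it is done.

Besides the shell and the picture viewer there is one more tool, called after "Emit:" as a command line: name --argument value ..., lists and objects as JSON in quotes. send_rows: Moves the arm, as the interface text tells. Its arguments: {"type":"object","properties":{"commands":{"type":"array","items":{"type":"object","properties":{"translation":{"type":"array","items":{"type":"number"}},"twist":{"type":"array","items":{"type":"number"}}}}},"grip":{"type":"number"}},"required":["commands"]}

```bash
mkdir -p pics; cat > h.py <<'E'
import numpy as np, cv2
from workcell import ctrl
def snap(n,f):
    d=ctrl.get_image(n); cv2.imwrite(f'pics/{f}.png',d['img'][:,:,::-1]); np.savez(f'pics/{f}.npz',K=d['intrinsics'],T=d['cam_to_world']); return d
def at(f,u,v,z):
    d=np.load(f'pics/{f}.npz'); r=d['T'][:3,:3]@np.linalg.inv(d['K'])@[u,v,1]; o=d['T'][:3,3]; return o+r*(z-o[2])/r[2]
def px(f,p):
    d=np.load(f'pics/{f}.npz'); T=d['T']; c=d['K']@(T[:3,:3].T@(np.array(p)-T[:3,3])); return c[:2]/c[2]
E
python3 - <<'E'
from h import *
a=snap('scene','s0')['img'];b=snap('top','t0')['img']
cv2.imwrite('pics/b0.png',np.hstack([b])[:,:,::-1])
for f in('s0','t0'):d=np.load(f'pics/{f}.npz');print(d['T'].round(2),d['K'])
print(ctrl.get_obs(), ctrl.tcp_to_tips)
E
```

```text
[[-4.00000e-02  8.60000e-01 -5.10000e-01  1.01461e+03]
 [ 1.00000e+00  4.00000e-02 -2.00000e-02  3.05900e+01]
 [ 1.00000e-02 -5.10000e-01 -8.60000e-01  9.89650e+02]
 [ 0.00000e+00  0.00000e+00  0.00000e+00  1.00000e+00]] [[390.13341531   0.         257.47664546]
 [  0.         390.13341531 191.27908918]
 [  0.           0.           1.        ]]
[[-1.0000e-02 -9.9000e-01  1.4000e-01  3.4401e+02]
 [-1.0000e+00  1.0000e-02  0.0000e+00 -1.1460e+01]
 [-0.0000e+00 -1.4000e-01 -9.9000e-01  9.8033e+02]
 [ 0.0000e+00  0.0000e+00  0.0000e+00  1.0000e+00]] [[351.63113236   0.         254.45671779]
 [  0.         351.63113236 193.11251905]
 [  0.           0.           1.        ]]
{'t': 0.1, 'qpos': array([-1.23497821e+00,  4.23781325e-01,  1.63056904e+00, -2.64092130e-05,
        1.08859142e+00, -1.90007191e-02]), 'qvel': array([-2.87659889e-05,  4.52999275e-04, -2.67066023e-03, -2.12030943e-03,
        9.95777423e-04, -4.45370793e-04]), 'joint_torque': array([ 2.34262870e-04, -5.45610809e+01, -2.74326718e+01,  6.45875372e-02,
        1.88276125e-02, -4.12520569e-05]), 'ee_pos': array([ 217.08186691, -585.84053324,  403.98620321]), 'orientation': array([-3.09097167e+00, -5.54213530e-01,  3.70423364e-04]), 'ft_force': array([-0.82846832, -0.15150168, -0.2625024 ]), 'moment': array([ 0.01629893, -0.01126864, -0.03930755]), 'width': 88.25447710778069} 182.0
```

View pics/t0.png

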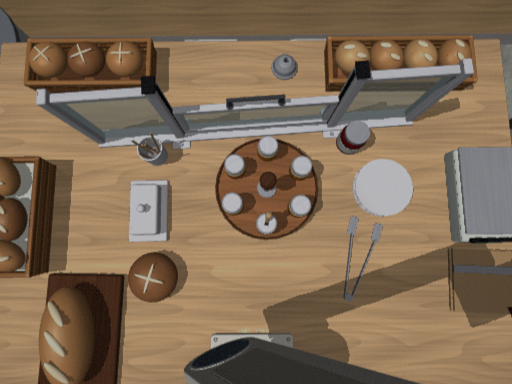

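View pics/s0.png

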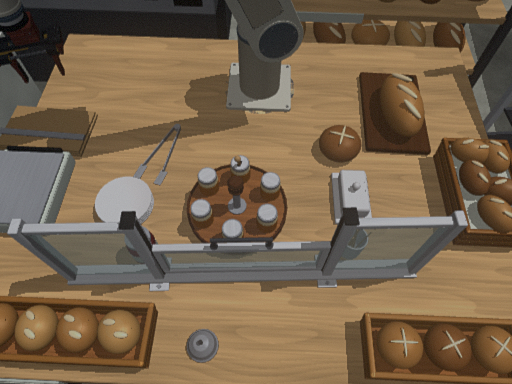

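The top view shows the bar at about (228,104)–(284,99) and the knob at (267,181). The dipper jar is at (267,223), nearly opposite the sash. I'll enlarge the top view to read these more closely.

```bash
python3 - <<'E'
from h import *
a=cv2.imread('pics/t0.png')[80:245,175:355]
cv2.imwrite('pics/c0.png',cv2.resize(a,None,fx=4,fy=4,interpolation=cv2.INTER_CUBIC)[:600*2])
a=cv2.imread('pics/s0.png')[145:290,130:330]
cv2.imwrite('pics/c1.png',cv2.resize(a,None,fx=4,fy=4,interpolation=cv2.INTER_CUBIC))
E
python3 -c "
import cv2;i=cv2.imread('pics/c0.png');cv2.imwrite('pics/c0.png',i[:600])"
```

```text
(no output)
```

View pics/c0.png

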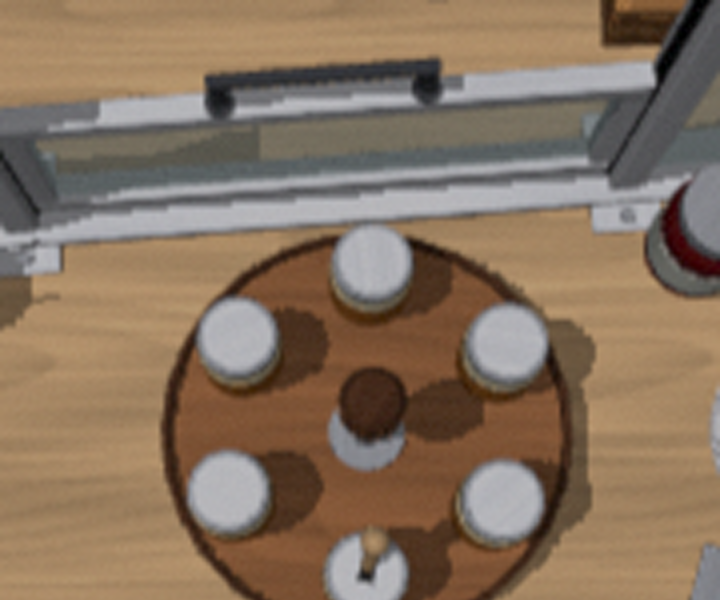

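View pics/c1.png

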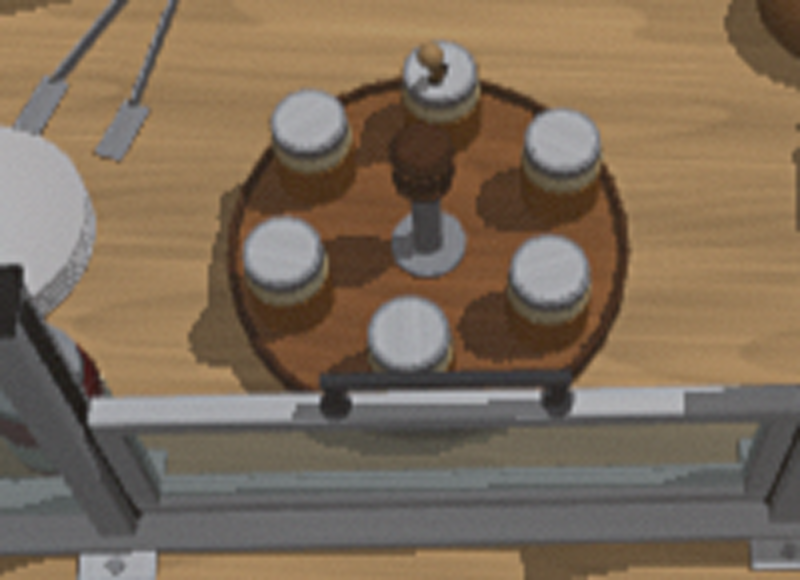

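```bash
python3 - <<'E'
from h import *
t=lambda u,v,z: at('t0',175+(u-1.5)/4,80+(v-1.5)/4,z)
s=lambda u,v,z: at('s0',130+(u-1.5)/4,145+(v-1.5)/4,z)
for f,l,r in((t,(206,80),(439,67)),(s,(571,379),(321,381))):
    L=f(*l,196);R=f(*r,196);print('bar',L,R,(L+R)/2,np.linalg.norm(L-R),np.degrees(np.arctan2(*(L-R)[:2])))
J=np.array([t(*p,102)for p in((367,572),(502,503),(508,340),(372,262),(238,340),(228,492))])
J2=np.array([s(*p,102)for p in((440,75),(310,123),(284,251),(408,331),(550,268),(562,143))])
for j in(J,J2):
    c=j.mean(0);print(c,np.linalg.norm(j-c,axis=1),np.degrees(np.arctan2(*(j-c)[:,1::-1].T)))
print('knob',t(373,400,163),s(422,148,163))
E
```

```text
bar [678.32040286  53.97359896 196.        ] [685.31950523 -82.63926134 196.        ] [681.81995404 -14.33283119 196.        ] 136.79203570675702 -2.9328769459181547
bar [664.01192751  53.0687839  196.        ] [671.70156814 -84.43678949 196.        ] [667.85674782 -15.6840028  196.        ] 137.72041709607691 -3.2007832226934836
[493.52909339 -42.58055091 102.        ] [ 98.04106027  99.53478044 101.82681153 101.11038396  97.2073024
 100.99617598] [ 178.54144993 -123.79199763  -61.13371236   -1.70608823   58.787485
  117.8812239 ]
[495.70534501 -43.19996456 102.        ] [96.82376489 98.0735356  99.62126201 99.04836926 97.42301578 99.48204532] [ 178.34509305 -122.71993948  -62.53603356   -2.32947005   59.03312585
  117.05166478]
knob [493.25776905 -42.80368791 163.        ] [497.17300337 -43.00774477 163.        ]
```

Emit:
send_rows --commands '[{"translation":[0.0,0.0,0.2],"twist":[0,0,0.04]},{"translation":[0.1,0.1,0.4],"twist":[0,0,0.08]},{"translation":[0.2,0.25,0.6],"twist":[0,0,0.12]},{"translation":[0.3,0.38,0.8],"twist":[0,0,0.16]},{"translation":[0.4,0.5,0.9],"twist":[0,0,0.2]},{"translation":[0.5,0.6,1],"twist":[0,0,0.25]},{"translation":[0.6,0.7,1],"twist":[0,0,0.3]},{"translation":[0.7,0.8,1],"twist":[0,0,0.35]},{"translation":[0.75,0.9,1],"twist":[0,0,0.4]},{"translation":[0.8,1,1],"twist":[0,0,0.44]}]' --grip -1

```text
t: 1.1
ee_pos: [297.6, -485.1, 503.7]
orientation: [-3.01, -0.893, 0.001]
ft_force: [0.5, -0.0, -0.2]
width: 88.2
```

Emit:
send_rows --commands '[{"translation":[0.08,0.1,0.05],"twist":[0,0,0.04]},{"translation":[0.16,0.2,0.1],"twist":[0,0,0.08]},{"translation":[0.24,0.3,0.15],"twist":[0,0,0.12]},{"translation":[0.32,0.4,0.2],"twist":[0,0,0.17]},{"translation":[0.4,0.5,0.25],"twist":[0,0,0.21]},{"translation":[0.48,0.6,0.3],"twist":[0,0,0.25]},{"translation":[0.56,0.7,0.35],"twist":[0,0,0.3]},{"translation":[0.64,0.8,0.4],"twist":[0,0,0.34]},{"translation":[0.72,0.9,0.45],"twist":[0,0,0.38]},{"translation":[0.8,1,0.5],"twist":[0,0,0.42]}]'

```text
t: 2.1
ee_pos: [377.8, -385.2, 555.1]
orientation: [2.902, 1.204, -0.0]
ft_force: [-0.1, 0.2, 0.6]
width: 87.5
```

Emit:
send_rows --commands '[{"translation":[0.08,0.1,0],"twist":[0,0,0.04]},{"translation":[0.16,0.2,0],"twist":[0,0,0.08]},{"translation":[0.24,0.3,0],"twist":[0,0,0.12]},{"translation":[0.32,0.4,0],"twist":[0,0,0.17]},{"translation":[0.4,0.5,0],"twist":[0,0,0.21]},{"translation":[0.48,0.6,0],"twist":[0,0,0.25]},{"translation":[0.56,0.7,0],"twist":[0,0,0.3]},{"translation":[0.64,0.8,0],"twist":[0,0,0.34]},{"translation":[0.72,0.9,0],"twist":[0,0,0.38]},{"translation":[0.8,1,0],"twist":[0,0,0.42]}]'

```text
t: 3.1
ee_pos: [457.8, -285.2, 554.7]
orientation: [2.76, 1.501, 0.0]
ft_force: [-0.1, -0.7, 0.0]
width: 88.3
```

Emit:
send_rows --commands '[{"translation":[0.08,0.1,0],"twist":[0,0,0.04]},{"translation":[0.16,0.2,0],"twist":[0,0,0.08]},{"translation":[0.24,0.3,0],"twist":[0,0,0.12]},{"translation":[0.32,0.4,0],"twist":[0,0,0.17]},{"translation":[0.4,0.5,0],"twist":[0,0,0.21]},{"translation":[0.48,0.6,0],"twist":[0,0,0.25]},{"translation":[0.56,0.7,0],"twist":[0,0,0.3]},{"translation":[0.64,0.8,0],"twist":[0,0,0.34]},{"translation":[0.72,0.9,0],"twist":[0,0,0.38]},{"translation":[0.8,1,0],"twist":[0,0,0.42]}]'

```text
t: 4.1
ee_pos: [537.8, -185.2, 554.6]
orientation: [-2.587, -1.782, 0.0]
ft_force: [-0.2, -0.0, -0.2]
width: 87.7
```

Emit:
send_rows --commands '[{"translation":[0.08,0.1,0],"twist":[0,0,0.04]},{"translation":[0.16,0.2,0],"twist":[0,0,0.08]},{"translation":[0.24,0.3,0],"twist":[0,0,0.12]},{"translation":[0.32,0.4,0],"twist":[0,0,0.17]},{"translation":[0.4,0.5,0],"twist":[0,0,0.21]},{"translation":[0.48,0.6,0],"twist":[0,0,0.25]},{"translation":[0.56,0.7,0],"twist":[0,0,0.3]},{"translation":[0.64,0.8,0],"twist":[0,0,0.34]},{"translation":[0.72,0.9,0],"twist":[0,0,0.38]},{"translation":[0.8,1,0],"twist":[0,0,0.42]}]'

```text
t: 5.1
ee_pos: [617.8, -85.2, 554.7]
orientation: [2.386, 2.044, 0.0]
ft_force: [-0.2, 0.3, 0.2]
width: 88.2
```

```bash
cat >> h.py <<'E'
from scipy.spatial.transform import Rotation as R
def state():
    o=ctrl.get_obs(); m=R.from_rotvec(o['orientation']).as_matrix()
    print('t',o['t'],'pos',o['ee_pos'].round(1),'yang',np.degrees(np.arctan2(m[1,1],m[0,1])).round(2),'zax',m[:,2].round(4),'q',o['qpos'].round(3),'F',o['ft_force'].round(1),'w',round(o['width'],1))
E
python3 - <<'E'
from h import *
state()
snap('wrist','w1'); snap('top','t1'); print(np.load('pics/w1.npz')['T'].round(2),np.load('pics/w1.npz')['K'])
E
```

```text
t 5.1 pos [617.8 -85.2 554.7] yang -8.84 zax [ 0.  0. -1.] q [-0.156  0.293  1.471  0.     1.377 -0.002] F [-0.2  0.3  0.2] w 88.2
[[ 9.9000e-01 -1.5000e-01 -4.0000e-02  6.2909e+02]
 [-1.5000e-01 -9.5000e-01 -2.8000e-01 -7.4100e+00]
 [-0.0000e+00  2.8000e-01 -9.6000e-01  5.3466e+02]
 [ 0.0000e+00  0.0000e+00  0.0000e+00  1.0000e+00]] [[301.66456584   0.         256.41733688]
 [  0.         301.66456584 193.37083608]
 [  0.           0.           1.        ]]
```

View pics/w1.png

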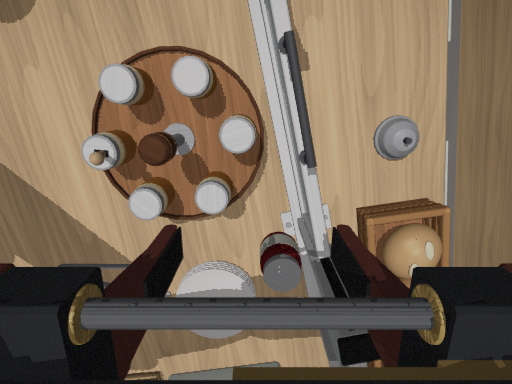

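```bash
python3 - <<'E'
from h import *
def tri(obs):
    A=np.zeros((3,3));b=np.zeros(3);L=[]
    for f,u,v in obs:
        d=np.load(f'pics/{f}.npz');r=d['T'][:3,:3]@np.linalg.inv(d['K'])@[u,v,1];r/=np.linalg.norm(r);P=np.eye(3)-np.outer(r,r);A+=P;b+=P@d['T'][:3,3];L.append((P,d['T'][:3,3]))
    x=np.linalg.solve(A,b);return x,[np.linalg.norm(P@(x-o)).round(1) for P,o in L]
t=lambda u,v:('t0',175+(u-1.5)/4,80+(v-1.5)/4)
s=lambda u,v:('s0',130+(u-1.5)/4,145+(v-1.5)/4)
for O in([t(206,80),s(571,379),('w1',290,33)],[t(439,67),s(321,381),('w1',311,166)]):
  print(tri(O),tri(O[:2]),at(*O[2],194))
print('knob top wrist',at('w1',153,149,163),tri([t(373,400),s(422,148),('w1',153,149)]))
E
```

```text
(array([671.21448005,  52.69313623, 212.50955168]), [np.float64(0.1), np.float64(0.1), np.float64(0.2)]) (array([671.2940691 ,  52.6001344 , 212.48443382]), [np.float64(0.0), np.float64(0.0)]) [673.49360073  56.35025426 194.        ]
(array([678.26806075, -81.17624803, 211.131252  ]), [np.float64(0.4), np.float64(1.1), np.float64(1.2)]) (array([678.50987284, -81.67813886, 211.77019346]), [np.float64(0.5), np.float64(0.5)]) [680.37908472 -83.82716383 194.        ]
knob top wrist [495.05533401 -39.66595434 163.        ] (array([493.8853814 , -42.16185214, 158.30936677]), [np.float64(0.8), np.float64(1.3), np.float64(2.2)])
```

Emit:
send_rows --commands '[{"translation":[0.1,0.14,0],"twist":[0,0,0.08]},{"translation":[0.2,0.28,0],"twist":[0,0,0.16]},{"translation":[0.3,0.42,0],"twist":[0,0,0.24]},{"translation":[0.4,0.56,0],"twist":[0,0,0.32]},{"translation":[0.5,0.65,-0.1],"twist":[0,0,0.38]},{"translation":[0.57,0.71,-0.3],"twist":[0,0,0.413]},{"translation":[0.57,0.71,-0.5],"twist":[0,0,0.413]},{"translation":[0.57,0.71,-0.7],"twist":[0,0,0.413]},{"translation":[0.57,0.71,-0.9],"twist":[0,0,0.413]},{"translation":[0.57,0.71,-1],"twist":[0,0,0.413]}]'

```text
t: 6.2
ee_pos: [674.1, -14.5, 451.7]
orientation: [-2.161, -2.276, 0.004]
ft_force: [-0.8, -0.3, 0.6]
width: 87.9
```

```bash
python3 - <<'E'
from h import *
state()
snap('scene','s2'); a=cv2.imread('pics/s2.png')[100:290,130:370]
cv2.imwrite('pics/c2.png',cv2.resize(a,None,fx=3,fy=3,interpolation=cv2.INTER_CUBIC))
E
```

```text
t 6.2 pos [674.1 -14.5 451.7] yang 2.97 zax [-3.5e-03  1.0e-04 -1.0e+00] q [-0.039  0.452  1.47  -0.     1.223 -0.091] F [-0.8 -0.3  0.6] w 87.9
```

View pics/c2.png

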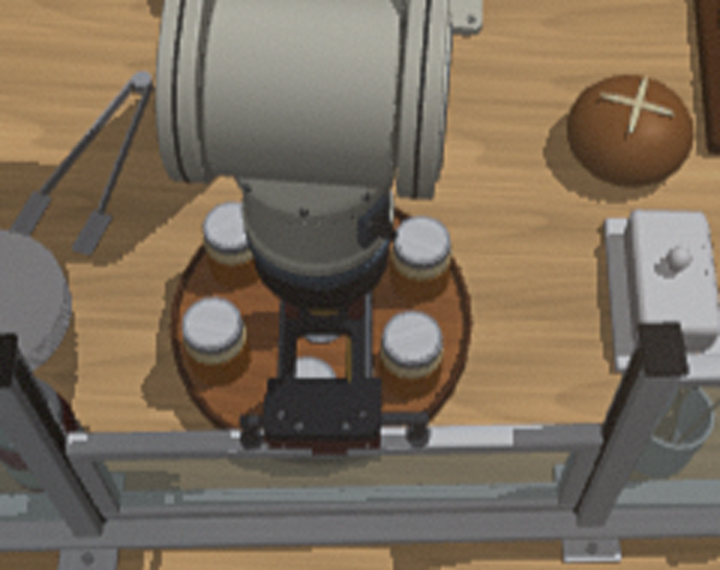

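The gripper sits centred over the bar (crop about 325,430), so I can lower it.

Emit:
send_rows --commands '[{"translation":[0,0,-0.1],"twist":[0,0,0]},{"translation":[0,0,-0.2],"twist":[0,0,0]},{"translation":[0,0,-0.3],"twist":[0,0,0]},{"translation":[0,0,-0.4],"twist":[0,0,0]},{"translation":[0,0,-0.5],"twist":[0,0,0]},{"translation":[0,0,-0.6],"twist":[0,0,0]},{"translation":[0,0,-0.7],"twist":[0,0,0]},{"translation":[0,0,-0.77],"twist":[0,0,0]},{"translation":[0,0,-0.8],"twist":[0,0,0]},{"translation":[0,0,-0.8],"twist":[0,0,0]}]'

```text
t: 7.25
ee_pos: [674.1, -15.1, 374.1]
orientation: [-2.164, -2.276, 0.001]
ft_force: [-0.3, -0.2, -0.3]
width: 88.1
```

Emit:
send_rows --commands '[{"translation":[0,0,0],"twist":[0,0,0]},{"translation":[0,0,0],"twist":[0,0,0]},{"translation":[0,0,0],"twist":[0,0,0]},{"translation":[0,0,0],"twist":[0,0,0]},{"translation":[0,0,0],"twist":[0,0,0]},{"translation":[0,0,0],"twist":[0,0,0]},{"translation":[0,0,0],"twist":[0,0,0]},{"translation":[0,0,0],"twist":[0,0,0]},{"translation":[0,0,0],"twist":[0,0,0]},{"translation":[0,0,0],"twist":[0,0,0]}]' --grip 1

```text
t: 8.25
ee_pos: [674.1, -15.1, 374.6]
orientation: [2.165, 2.277, -0.0]
ft_force: [1.4, -0.5, 0.0]
width: 11.8
```

Emit:
send_rows --commands '[{"translation":[0,0,0.05],"twist":[0,0,0]},{"translation":[0,0,0.12],"twist":[0,0,0]},{"translation":[0,0,0.2],"twist":[0,0,0]},{"translation":[0,0,0.3],"twist":[0,0,0]},{"translation":[0,0,0.4],"twist":[0,0,0]},{"translation":[0,0,0.5],"twist":[0,0,0]},{"translation":[0,0,0.6],"twist":[0,0,0]},{"translation":[0,0,0.7],"twist":[0,0,0]},{"translation":[0,0,0.8],"twist":[0,0,0]},{"translation":[0,0,0.85],"twist":[0,0,0]}]'

```text
t: 9.25
ee_pos: [674.7, -15.0, 458.1]
orientation: [2.164, 2.277, 0.001]
ft_force: [10.0, 0.5, -15.0]
width: 9.1
```

Emit:
send_rows --commands '[{"translation":[0,0,0.04],"twist":[0,0,0]},{"translation":[0,0,0.08],"twist":[0,0,0]},{"translation":[0,0,0.12],"twist":[0,0,0]},{"translation":[0,0,0.16],"twist":[0,0,0]},{"translation":[0,0,0.2],"twist":[0,0,0]},{"translation":[0,0,0.23],"twist":[0,0,0]},{"translation":[0,0,0.26],"twist":[0,0,0]},{"translation":[0,0,0.28],"twist":[0,0,0]},{"translation":[0,0,0.3],"twist":[0,0,0]},{"translation":[0,0,0.3],"twist":[0,0,0]}]'

```text
t: 10.25
ee_pos: [674.8, -15.0, 487.5]
orientation: [2.164, 2.277, 0.0]
ft_force: [7.7, -1.1, -11.4]
width: 9.4
```

Emit:
send_rows --commands '[{"translation":[0.01,0,0.01],"twist":[0,0,0]},{"translation":[0.01,0,0.02],"twist":[0,0,0]},{"translation":[0.01,0,0.03],"twist":[0,0,0]},{"translation":[0.01,0,0.04],"twist":[0,0,0]},{"translation":[0.01,0,0.05],"twist":[0,0,0]},{"translation":[0.01,0,0.06],"twist":[0,0,0]},{"translation":[0.01,0,0.07],"twist":[0,0,0]},{"translation":[0.01,0,0.08],"twist":[0,0,0]},{"translation":[0.01,0,0.08],"twist":[0,0,0]},{"translation":[0.01,0,0.08],"twist":[0,0,0]}]'

```text
t: 11.25
ee_pos: [675.2, -15.0, 495.0]
orientation: [-2.163, -2.276, 0.003]
ft_force: [4.8, -0.3, -13.4]
width: 9.5
```

Emit:
send_rows --commands '[{"translation":[0,0,0.01],"twist":[0,0,0]},{"translation":[0,0,0.02],"twist":[0,0,0]},{"translation":[0,0,0.03],"twist":[0,0,0]},{"translation":[0,0,0.03],"twist":[0,0,0]},{"translation":[0,0,0.03],"twist":[0,0,0]},{"translation":[0,0,0.03],"twist":[0,0,0]},{"translation":[0,0,0.03],"twist":[0,0,0]},{"translation":[0,0,0.03],"twist":[0,0,0]},{"translation":[0,0,0.03],"twist":[0,0,0]},{"translation":[0,0,0.03],"twist":[0,0,0]}]'

```text
t: 12.25
ee_pos: [675.3, -15.0, 497.7]
orientation: [-2.163, -2.276, 0.003]
ft_force: [5.5, 0.5, -14.4]
width: 9.1
```

Not at the stop yet, since the force is still only the sash friction. I'll continue in small steps.

Emit:
send_rows --commands '[{"translation":[0,0,0.01],"twist":[0,0,0]},{"translation":[0,0,0.02],"twist":[0,0,0]},{"translation":[0,0,0.03],"twist":[0,0,0]},{"translation":[0,0,0.03],"twist":[0,0,0]},{"translation":[0,0,0.03],"twist":[0,0,0]},{"translation":[0,0,0.03],"twist":[0,0,0]},{"translation":[0,0,0.03],"twist":[0,0,0]},{"translation":[0,0,0.03],"twist":[0,0,0]},{"translation":[0,0,0.03],"twist":[0,0,0]},{"translation":[0,0,0.03],"twist":[0,0,0]}]'

```text
t: 13.25
ee_pos: [675.6, -15.0, 497.8]
orientation: [-2.162, -2.274, 0.005]
ft_force: [11.6, 0.1, -28.0]
width: 8.9
```

```bash
python3 - <<'E'
from h import *
state()
snap('scene','s3'); a=cv2.imread('pics/s3.png')[150:350,100:366]
cv2.imwrite('pics/c3.png',cv2.resize(a,None,fx=3,fy=3,interpolation=cv2.INTER_CUBIC))
for z in(330,334,338):
  for s in(-60,60): 
    u=px('s3',(674.7-.0527*s,-14.3+s,z));print(z,s,((u-[100,150])*3).round())
E
```

```text
t 13.25 pos [675.6 -15.  497.8] yang 2.9 zax [-4.8e-03  2.0e-04 -1.0e+00] q [-0.04   0.418  1.418  0.     1.311 -0.091] F [ 11.6   0.1 -28. ] w 8.9
330 -60 [324. 194.]
330 60 [514. 193.]
334 -60 [323. 191.]
334 60 [514. 190.]
338 -60 [322. 188.]
338 60 [514. 187.]
```

View pics/c3.png

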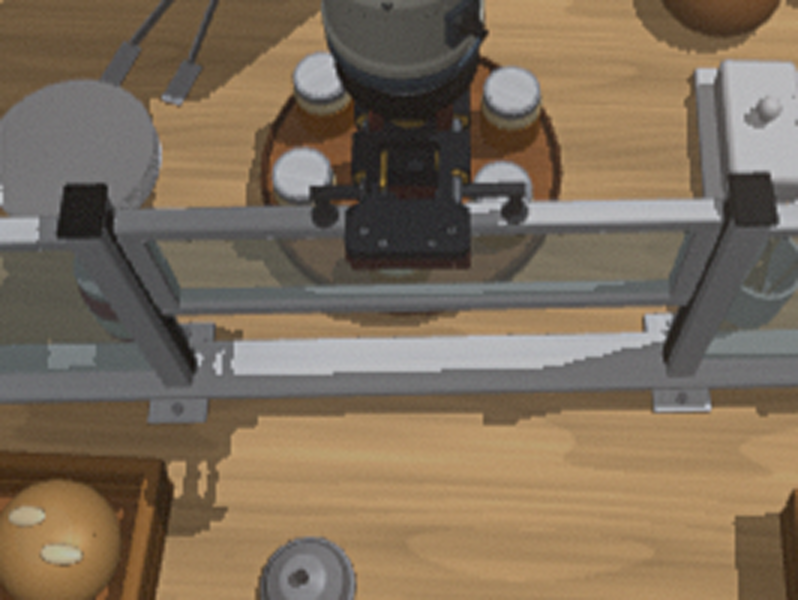

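The bar stands at the height predicted for 334–335 mm, and the force jumped to 28 N with no more travel, so the sash is at its stop. I'll ease the preload, open the gripper and rise clear.

Emit:
send_rows --commands '[{"translation":[0,0,-0.02],"twist":[0,0,0]},{"translation":[0,0,-0.02],"twist":[0,0,0]},{"translation":[0,0,-0.02],"twist":[0,0,0]},{"translation":[0,0,-0.02],"twist":[0,0,0]},{"translation":[0,0,-0.02],"twist":[0,0,0]},{"translation":[0,0,-0.02],"twist":[0,0,0]},{"translation":[0,0,-0.02],"twist":[0,0,0]},{"translation":[0,0,-0.02],"twist":[0,0,0]},{"translation":[0,0,-0.02],"twist":[0,0,0]},{"translation":[0,0,-0.02],"twist":[0,0,0]}]' --grip -1

```text
t: 14.3
ee_pos: [675.1, -15.1, 501.6]
orientation: [-2.165, -2.277, 0.0]
ft_force: [-0.0, -0.4, 0.1]
width: 85.7
```

Emit:
send_rows --commands '[{"translation":[0,0,0.05],"twist":[0,0,0]},{"translation":[0,0,0.1],"twist":[0,0,0]},{"translation":[0,0,0.2],"twist":[0,0,0]},{"translation":[0,0,0.3],"twist":[0,0,0]},{"translation":[0,0,0.4],"twist":[0,0,0]},{"translation":[0,0,0.5],"twist":[0,0,0]},{"translation":[0,0,0.6],"twist":[0,0,0]},{"translation":[0,0,0.7],"twist":[0,0,0]},{"translation":[0,0,0.75],"twist":[0,0,0]},{"translation":[0,0,0.75],"twist":[0,0,0]}]'

```text
t: 15.3
ee_pos: [675.2, -15.1, 577.7]
orientation: [2.164, 2.276, 0.002]
ft_force: [-0.4, -0.9, -0.4]
width: 87.8
```

```bash
python3 -c "
from h import *
state()"
```

```text
t 15.3 pos [675.2 -15.1 577.7] yang 2.89 zax [ 1.5e-03 -1.0e-04 -1.0e+00] q [-0.04   0.367  1.318 -0.     1.454 -0.09 ] F [-0.4 -0.9 -0.4] w 87.8
```

Emit:
send_rows --commands '[{"translation":[-0.1,-0.01,0],"twist":[0,0,0.1]},{"translation":[-0.2,-0.03,0],"twist":[0,0,0.2]},{"translation":[-0.3,-0.04,0],"twist":[0,0,0.3]},{"translation":[-0.4,-0.06,0],"twist":[0,0,0.4]},{"translation":[-0.5,-0.07,0],"twist":[0,0,0.5]},{"translation":[-0.6,-0.08,0],"twist":[0,0,0.6]},{"translation":[-0.7,-0.1,0],"twist":[0,0,0.7]},{"translation":[-0.8,-0.11,0],"twist":[0,0,0.8]},{"translation":[-0.9,-0.13,0],"twist":[0,0,0.9]},{"translation":[-1,-0.14,0],"twist":[0,0,1]}]'

```text
t: 16.3
ee_pos: [574.6, -29.1, 576.1]
orientation: [-1.531, -2.742, 0.001]
ft_force: [0.6, -0.1, 0.6]
width: 87.5
```

Emit:
send_rows --commands '[{"translation":[-0.1,-0.01,0],"twist":[0,0,0.1]},{"translation":[-0.2,-0.03,0],"twist":[0,0,0.2]},{"translation":[-0.3,-0.04,0],"twist":[0,0,0.3]},{"translation":[-0.4,-0.06,0],"twist":[0,0,0.4]},{"translation":[-0.5,-0.07,-0.05],"twist":[0,0,0.5]},{"translation":[-0.6,-0.08,-0.1],"twist":[0,0,0.6]},{"translation":[-0.7,-0.1,-0.2],"twist":[0,0,0.7]},{"translation":[-0.75,-0.11,-0.25],"twist":[0,0,0.8]},{"translation":[-0.8,-0.13,-0.3],"twist":[0,0,0.9]},{"translation":[-0.8,-0.14,-0.37],"twist":[0,0,1]}]'

```text
t: 17.3
ee_pos: [494.5, -43.1, 539.3]
orientation: [-0.805, -3.036, 0.0]
ft_force: [0.1, -0.2, 0.8]
width: 87.9
```

Emit:
send_rows --commands '[{"translation":[0,0,-0.1],"twist":[0,0,0.1]},{"translation":[0,0,-0.2],"twist":[0,0,0.2]},{"translation":[0,0,-0.3],"twist":[0,0,0.3]},{"translation":[0,0,-0.4],"twist":[0,0,0.4]},{"translation":[0,0,-0.5],"twist":[0,0,0.5]},{"translation":[0,0,-0.6],"twist":[0,0,0.6]},{"translation":[0,0,-0.7],"twist":[0,0,0.7]},{"translation":[0,0,-0.8],"twist":[0,0,0.8]},{"translation":[0,0,-0.9],"twist":[0,0,0.9]},{"translation":[0,0,-1],"twist":[0,0,1]}]'

```text
t: 18.3
ee_pos: [494.9, -43.0, 438.9]
orientation: [-0.029, -3.141, -0.0]
ft_force: [-0.1, 0.9, 0.9]
width: 88.5
```

```bash
python3 - <<'E'
from h import *
state()
snap('wrist','w4');snap('scene','s4')
print(px('w4',(494.5,-42.5,163)))
a=cv2.imread('pics/s4.png')[60:320,80:400]
cv2.imwrite('pics/c4.png',np.hstack([cv2.resize(cv2.imread('pics/w4.png'),(400,300)),cv2.resize(a,(400,300))]))
E
```

```text
t 18.3 pos [494.9 -43.  438.9] yang 88.95 zax [-8.e-04  1.e-04 -1.e+00] q [-0.111  0.191  1.875 -0.     1.076 -1.663] F [-0.1  0.9  0.9] w 88.5
[255.71020342 196.34007754]
```

View pics/c4.png

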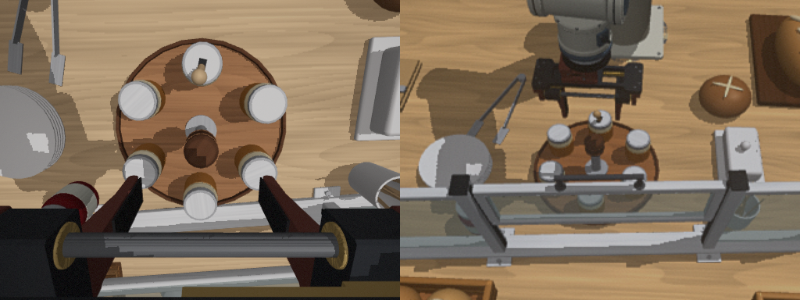

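The wrist view shows the knob at about (256,191) against a prediction of (256,196), so the gripper is well centred. The sash is still up, so I'll descend and grip.

Emit:
send_rows --commands '[{"translation":[0,0,-0.1],"twist":[0,0,0]},{"translation":[0,0,-0.2],"twist":[0,0,0]},{"translation":[0,0,-0.3],"twist":[0,0,0]},{"translation":[0,0,-0.4],"twist":[0,0,0]},{"translation":[0,0,-0.5],"twist":[0,0,0]},{"translation":[0,0,-0.6],"twist":[0,0,0]},{"translation":[0,0,-0.7],"twist":[0,0,0]},{"translation":[0,0,-0.8],"twist":[0,0,0]},{"translation":[0,0,-0.9],"twist":[0,0,0]},{"translation":[0,0,-1],"twist":[0,0,0]}]'

```text
t: 19.4
ee_pos: [495.2, -43.1, 338.9]
orientation: [0.032, 3.141, -0.0]
ft_force: [0.9, 0.6, 0.6]
width: 88.0
```

Emit:
send_rows --commands '[{"translation":[0,0,-0.07],"twist":[0,0,0]},{"translation":[0,0,-0.14],"twist":[0,0,0]},{"translation":[0,0,-0.2],"twist":[0,0,0]},{"translation":[0,0,-0.25],"twist":[0,0,0]},{"translation":[0,0,-0.3],"twist":[0,0,0]},{"translation":[0,0,-0.33],"twist":[0,0,0]},{"translation":[0,0,-0.35],"twist":[0,0,0]},{"translation":[0,0,-0.35],"twist":[0,0,0]},{"translation":[0,0,-0.35],"twist":[0,0,0]},{"translation":[0,0,-0.35],"twist":[0,0,0]}]'

```text
t: 20.4
ee_pos: [495.3, -43.1, 304.9]
orientation: [0.032, 3.141, -0.0]
ft_force: [1.2, -0.7, 0.9]
width: 88.1
```

Emit:
send_rows --commands '[{"translation":[0,0,0],"twist":[0,0,0]},{"translation":[0,0,0],"twist":[0,0,0]},{"translation":[0,0,0],"twist":[0,0,0]},{"translation":[0,0,0],"twist":[0,0,0]},{"translation":[0,0,0],"twist":[0,0,0]},{"translation":[0,0,0],"twist":[0,0,0]},{"translation":[0,0,0],"twist":[0,0,0]},{"translation":[0,0,0],"twist":[0,0,0]},{"translation":[0,0,0],"twist":[0,0,0]},{"translation":[0,0,0],"twist":[0,0,0]}]' --grip 1

```text
t: 21.4
ee_pos: [495.1, -42.7, 304.7]
orientation: [-0.032, -3.141, -0.001]
ft_force: [-0.0, 5.1, 0.6]
width: 41.1
```

```bash
python3 -c "
from h import *
state()"
```

```text
t 21.4 pos [495.1 -42.7 304.7] yang 88.83 zax [-1.e-04  7.e-04 -1.e+00] q [-1.100e-01  3.890e-01  1.979e+00  1.000e-03  7.740e-01 -1.661e+00] F [-0.   5.1  0.6] w 41.1
```

Emit:
send_rows --commands '[{"translation":[0,0,0],"twist":[0,0,-0.01]},{"translation":[0,0,0],"twist":[0,0,-0.03]},{"translation":[0,0,0],"twist":[0,0,-0.06]},{"translation":[0,0,0],"twist":[0,0,-0.1]},{"translation":[0,0,0],"twist":[0,0,-0.15]},{"translation":[0,0,0],"twist":[0,0,-0.21]},{"translation":[0,0,0],"twist":[0,0,-0.28]},{"translation":[0,0,0],"twist":[0,0,-0.36]},{"translation":[0,0,0],"twist":[0,0,-0.44]},{"translation":[0,0,0],"twist":[0,0,-0.52]}]'

```text
t: 22.4
ee_pos: [495.2, -42.7, 304.7]
orientation: [-0.441, -3.11, -0.001]
ft_force: [0.6, 3.7, -0.8]
width: 40.3
```

Emit:
send_rows --commands '[{"translation":[0,0,0],"twist":[0,0,-0.09]},{"translation":[0,0,0],"twist":[0,0,-0.18]},{"translation":[0,0,0],"twist":[0,0,-0.27]},{"translation":[0,0,0],"twist":[0,0,-0.36]},{"translation":[0,0,0],"twist":[0,0,-0.45]},{"translation":[0,0,0],"twist":[0,0,-0.54]},{"translation":[0,0,0],"twist":[0,0,-0.63]},{"translation":[0,0,0],"twist":[0,0,-0.72]},{"translation":[0,0,0],"twist":[0,0,-0.81]},{"translation":[0,0,0],"twist":[0,0,-0.9]}]'

```text
t: 23.4
ee_pos: [495.1, -42.9, 304.7]
orientation: [-1.125, -2.933, -0.0]
ft_force: [-1.0, 3.3, 0.9]
width: 40.7
```

Emit:
send_rows --commands '[{"translation":[0,0,0],"twist":[0,0,-0.09]},{"translation":[0,0,0],"twist":[0,0,-0.18]},{"translation":[0,0,0],"twist":[0,0,-0.27]},{"translation":[0,0,0],"twist":[0,0,-0.36]},{"translation":[0,0,0],"twist":[0,0,-0.45]},{"translation":[0,0,0],"twist":[0,0,-0.54]},{"translation":[0,0,0],"twist":[0,0,-0.63]},{"translation":[0,0,0],"twist":[0,0,-0.72]},{"translation":[0,0,0],"twist":[0,0,-0.81]},{"translation":[0,0,0],"twist":[0,0,-0.9]}]'

```text
t: 24.4
ee_pos: [495.0, -43.0, 304.7]
orientation: [-1.75, -2.608, 0.0]
ft_force: [-1.0, 3.3, 0.8]
width: 40.6
```

Emit:
send_rows --commands '[{"translation":[0,0,0],"twist":[0,0,-0.09]},{"translation":[0,0,0],"twist":[0,0,-0.18]},{"translation":[0,0,0],"twist":[0,0,-0.27]},{"translation":[0,0,0],"twist":[0,0,-0.36]},{"translation":[0,0,0],"twist":[0,0,-0.45]},{"translation":[0,0,0],"twist":[0,0,-0.54]},{"translation":[0,0,0],"twist":[0,0,-0.63]},{"translation":[0,0,0],"twist":[0,0,-0.72]},{"translation":[0,0,0],"twist":[0,0,-0.81]},{"translation":[0,0,0],"twist":[0,0,-0.9]}]'

```text
t: 25.4
ee_pos: [494.8, -43.0, 304.6]
orientation: [-2.288, -2.152, 0.001]
ft_force: [-2.0, 2.8, 2.0]
width: 40.4
```

Emit:
send_rows --commands '[{"translation":[0,0,0],"twist":[0,0,-0.09]},{"translation":[0,0,0],"twist":[0,0,-0.18]},{"translation":[0,0,0],"twist":[0,0,-0.27]},{"translation":[0,0,0],"twist":[0,0,-0.36]},{"translation":[0,0,0],"twist":[0,0,-0.45]},{"translation":[0,0,0],"twist":[0,0,-0.54]},{"translation":[0,0,0],"twist":[0,0,-0.63]},{"translation":[0,0,0],"twist":[0,0,-0.72]},{"translation":[0,0,0],"twist":[0,0,-0.81]},{"translation":[0,0,0],"twist":[0,0,-0.9]}]'

```text
t: 26.4
ee_pos: [494.7, -42.9, 304.7]
orientation: [-2.71, -1.587, 0.001]
ft_force: [-2.8, 3.1, 2.6]
width: 40.8
```

Emit:
send_rows --commands '[{"translation":[0,0,0],"twist":[0,0,-0.09]},{"translation":[0,0,0],"twist":[0,0,-0.18]},{"translation":[0,0,0],"twist":[0,0,-0.27]},{"translation":[0,0,0],"twist":[0,0,-0.36]},{"translation":[0,0,0],"twist":[0,0,-0.45]},{"translation":[0,0,0],"twist":[0,0,-0.54]},{"translation":[0,0,0],"twist":[0,0,-0.63]},{"translation":[0,0,0],"twist":[0,0,-0.72]},{"translation":[0,0,0],"twist":[0,0,-0.81]},{"translation":[0,0,0],"twist":[0,0,-0.9]}]'

```text
t: 27.4
ee_pos: [494.6, -42.9, 304.7]
orientation: [-2.996, -0.943, 0.002]
ft_force: [-3.2, 3.8, 3.6]
width: 40.2
```

Emit:
send_rows --commands '[{"translation":[0,0,0],"twist":[0,0,-0.09]},{"translation":[0,0,0],"twist":[0,0,-0.18]},{"translation":[0,0,0],"twist":[0,0,-0.27]},{"translation":[0,0,0],"twist":[0,0,-0.36]},{"translation":[0,0,0],"twist":[0,0,-0.45]},{"translation":[0,0,0],"twist":[0,0,-0.54]},{"translation":[0,0,0],"twist":[0,0,-0.63]},{"translation":[0,0,0],"twist":[0,0,-0.72]},{"translation":[0,0,0],"twist":[0,0,-0.8]},{"translation":[0,0,0],"twist":[0,0,-0.87]}]'

```text
t: 28.4
ee_pos: [494.6, -42.7, 304.7]
orientation: [-3.129, -0.274, 0.002]
ft_force: [-2.4, 4.1, 2.9]
width: 40.5
```

Emit:
send_rows --commands '[{"translation":[0,0,0],"twist":[0,0,-0.06]},{"translation":[0,0,0],"twist":[0,0,-0.11]},{"translation":[0,0,0],"twist":[0,0,-0.15]},{"translation":[0,0,0],"twist":[0,0,-0.18]},{"translation":[0,0,0],"twist":[0,0,-0.2]},{"translation":[0,0,0],"twist":[0,0,-0.21]},{"translation":[0,0,0],"twist":[0,0,-0.22]},{"translation":[0,0,0],"twist":[0,0,-0.22]},{"translation":[0,0,0],"twist":[0,0,-0.22]},{"translation":[0,0,0],"twist":[0,0,-0.22]}]'

```text
t: 29.4
ee_pos: [494.6, -42.7, 304.7]
orientation: [-3.139, -0.104, 0.002]
ft_force: [-2.5, 4.9, 4.1]
width: 40.6
```

```bash
python3 - <<'E'
from h import *
state()
snap('wrist','w5');snap('top','t5');snap('scene','s5')
a=cv2.imread('pics/t5.png')[60:260,150:417];b=cv2.imread('pics/s5.png')[60:320,80:427]
cv2.imwrite('pics/c5.png',np.vstack([np.hstack([cv2.resize(a,(400,300),interpolation=2),cv2.resize(b,(400,300),interpolation=2)]),np.hstack([cv2.resize(cv2.imread('pics/w5.png'),(400,300))]*2)]))
E
```

```text
t 29.4 pos [494.6 -42.7 304.7] yang -86.2 zax [-1.6e-03  6.0e-04 -1.0e+00] q [-1.100e-01  3.890e-01  1.980e+00  1.000e-03  7.750e-01  1.394e+00] F [-2.5  4.9  4.1] w 40.6
```

View pics/c5.png

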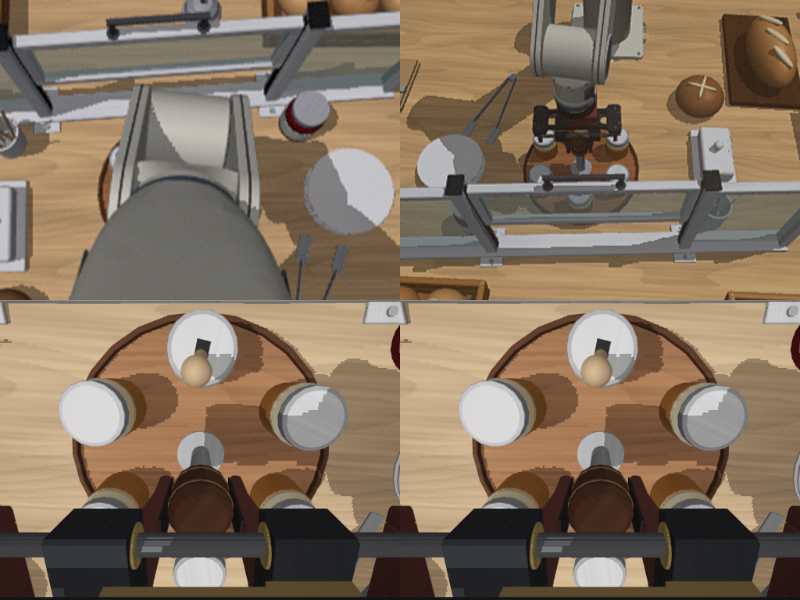

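```bash
python3 - <<'E'
from h import *
c=np.array([494.6,-42.9])
for u,v in((202,47),(95,113),(309,117)):
    p=at('w5',u*1.28,v*1.28,102)[:2]-c; print(p.round(1),np.linalg.norm(p).round(1),np.degrees(np.arctan2(p[1],p[0])).round(2))
E
```

```text
[100.2   7. ] 100.4 3.98
[47.9 86.1] 98.5 60.92
[ 55.8 -79.1] 96.8 -54.82
```

The three visible lids put the table at 3.4° on average, against a sash normal of about 3.0°. The sash is still up and the knob is still gripped, so I'm handing in.

```bash
python3 -c "
from h import *
state(); print(ctrl.close_job())"
```

```text
t 29.55 pos [494.6 -42.7 304.7] yang -86.2 zax [-1.6e-03  6.0e-04 -1.0e+00] q [-1.100e-01  3.890e-01  1.980e+00  1.000e-03  7.750e-01  1.394e+00] F [-2.6  5.3  3.1] w 40.5
the job is handed in; nothing more can be done
None
```

I raised the sash fully and left it up, then turned the turntable about 175° clockwise by its knob so the dipper jar is at the front. I handed in at 29.6 s with the knob still gripped.

- **Sash:** it was already about 18 mm up at the start. I lifted it until the force rose from 14 to 28 N with no more travel, with the bar at about 334–335 mm. The last pictures still show it up.
- **Turntable:** the last wrist picture puts the dipper jar at 4.0°, and the average over the three visible lids is 3.4°. Square to the sash is about 3.0°. The three lids gave 4.0°, 0.9° and 5.2°, so they disagree by about 4°.
- **What "facing the sash" meant:** the bar's middle lies about 9° off the axis, so I aimed square to the glass rather than at the bar.
- **Grip:** the gripper closed to 40.5 mm on the 41 mm knob, with forces of about 5 N or less.
- **Jars and bystanders:** every jar I could see was standing in its place, and the bystanders in view looked undisturbed. In the last pictures the arm partly hid the jars on the robot's side.

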